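# Plug the test gauge into the culture jar and hold it open

## Robot

A 6-joint arm with a two-finger parallel gripper is mounted at the origin on the work surface. World frame = base frame: x ahead of the robot, y to its left, z up, the work surface at z = 0. Lengths are in m, angles in rad, forces in N, time in s.
With the tool pointing down it reaches from about 0.375 to 0.9 m from the base axis. Payload 3.1 kg.
Tool frame: the origin (TCP) lies on the centre line of the jaws, within the pads' length; the fingertips stand 22 mm ahead of it and the grasp point (between the pads) lies 3 mm ahead of it; z points along the fingers, y is the line along which they close (so a half turn about z gives the same grasp; the last joint's range is limited). The gripper opens to 85 mm and grips with 20 to 120 N. Pads are 22 mm wide; open, the fingers measure 114 mm over their backs; the gripper's body (76 mm by 85 mm) begins 54 mm behind the grasp point. The pads swing forward as they close: fully open they stand 13 mm farther back than shut.
Start: joints at [-1.363, 0.527, 1.433, -0, 1.181, -0.178], TCP at [0.236, -0.579, 0.253] pointing down, gripper open.
Joint ranges: [-3.08, 3.08], [-0.75, 2.2], [0.22, 2.44], [-1.43, 4.57], [0, 2.65], [-2.85, 2.85]. Speed limits (rad/s): [2.79, 2.79, 3.14, 3.14, 3.14, 3.14].

## Interface

Orientations are given as a unit quaternion [x, y, z, w].
In Python, from station import manip gives the robot as it stands.
- The arm moves only by the tool tcp_steps, called after "Request:" as name(argument=value, ...) on one line, values as JSON. Schema: {"type":"object","properties":{"offsets":{"type":"array","items":{"type":"number"},"minItems":5,"maxItems":100},"force":{"type":"number"},"only":{"type":"string"},"quiet":{"type":"boolean"},"lines":{"type":"string"}},"required":["offsets"],"additionalProperties":false}. offsets is one flat list of numbers that holds 1 to 20 rows one after another, with no inner brackets; each row has 5 numbers: dx, dy, dz in m, then a turn about the tool's z in rad, then the opening from 0.0 (shut) to 1.0 (fully open); each row is the pose to reach, as a shift and turn from the pose commanded when the call began, along the tool's axes at that moment; what a row does not reach only later rows make up. A row lasts 1/10 s, in which the tool goes at most 0.05 m and 0.15 rad, less where a joint would pass 70% of its speed; a pose out of reach is approached as far as the arm can. The fingers move at their own pace and stop on an object; force is the grip in N (left out, the last holds). Time passes only in rows, so rows that do not move let the fingers close. The tool returns the time, the measured TCP pose, the force, the opening and the grip force at its end. only (a regular expression) keeps the lines of the reply that match it, lines (a string "A,B") keeps lines A to B, and quiet returns only ok. Input that does not fit is refused with a message, and nothing moves.
- manip.sense(): the state, without advancing time (a new reading comes with each control period).
- manip.snapshot(name): name is "scene" or "top"; returns a dict with "pixels" (384x512x3 uint8, red, green, blue), "range_z" (384x512 float32, m along the optical axis (not along the pixel's ray), 0 where there is no reading), "fov_y" (degrees; the focal length in pixels is half the picture's height over the tangent of half this angle, whatever the lens; pixels are square), "cx", "cy" (the principal point, pixels), "R" (3x3) and "t" (3): a world point X has camera coordinates R X + t. Camera axes: x right, y down, z forward; pixel columns grow to the right and rows downward; lengths in m; the calibration is good to about 2 mm. A picture is of the moment at which its call begins.
- manip.sign_off(): hands the job in; it is judged then, once.
The state is a dict: "t": time; "q": joint angles; "qd": joint speeds; "tau": joint torques, N m; "tcp_pos": TCP position; "tool_rot": TCP orientation; "force": force on the tool from outside, world axes, zero at the start; "ft_torque": the same for the moment, N m; "finger_gap": opening from 0.0 (shut) to 1.0 (fully open); "gripper_force": force on a finger pad.
Only numpy, scipy, OpenCV 4.12 (cv2) and the standard library are available. Lean on these libraries where they do the work, as an engineer would, in place of code of your own. Each camera call takes 0.05 s, during which the arm holds its last target. There are 200 camera calls.

## Task

Pull the plug-in gauge straight up out of its parking stand, past the spring catch, and check the culture jar with it: push its plug into the valve on the jar's lid until the gauge's shoulder is down on the valve block, then, keeping it pressed in, twist it a quarter turn clockwise (seen from above) against the spring. Do not let go: the valve springs back, so finish with the gripper still holding the gauge fully in and fully turned. Leave the dishes, pen, tweezers and reagent jar where they are.

Things in the scene. Friction and masses are not known exactly. Their poses are not given: they have to be found in the camera images.
- gauge: plug-in pressure gauge, 60 mm high, 0.13 to 0.25 kg, parked upright in the stand. Origin: centre of its plug's underside, z up. Grip it across the flat sides of its black block: 34 mm along y (46 mm along x), from 22 to 56 mm above the origin; above that a round white dial to 60 mm, 32 mm across. It is the same after a half turn about z.
- gauge_shoulder (a point): point on the gauge's axis, 18 mm above its origin: underside of its round shoulder (34 mm across, 4 mm thick). The plug hangs below: a round stem 16 mm across, 18 mm long, tapered over its lowest 8 mm, with two lugs at the bottom: round pins 7 mm thick, 28 mm from end to end along the gauge's x. Axes as the gauge.
- stand: dark steel parking block fixed to the bench, 90 mm along its x, 60 mm along y, 45 mm high; origin at the centre of its underside.
- slot (a point): centre of the slot (30 mm along x, 20 mm along y) in the stand's top face, 45 mm above the bench; axes as the stand. The gauge's shoulder rests on this face, gauge x along the slot, gauge origin 18 mm below. A sprung roller at each end of the slot catches over a lug: pulling straight up takes up to about 15 N in the first 12 mm; the lugs clear the block after 18 mm.
- jar: clear culture jar with an aluminium lid, fixed to the bench: 144 mm across at the foot, 132 mm over the lid, lid top 122 mm above the bench; origin at the centre of its underside. On the middle of the lid stands an aluminium valve block, 50 mm along x, 48 mm along y, its top 148 mm above the bench; nothing else on the jar is higher than 133 mm.
- valve_mouth (a point): centre of the opening in the valve block's top face, 148 mm above the bench, z up: a round bore about 20 mm wide with two notches, together a slot 33 mm long along this point's x and 11 mm wide along y. The gauge's plug enters with the gauge's x along this x, either way round. The top is 6 mm thick, hollow beneath: the lugs can turn there, clockwise seen from above.
- turning_piece (a point): centre of the brass turning piece inside the block, at rest, 11 mm below the mouth. The lugs drop between its two ridges (9 mm apart) and push it down against a spring, 4 N at first, 8 N after 7 mm, when the gauge's shoulder meets the block's top (gauge origin 18 mm below the mouth). The lugs clear the block's top and can turn once it is pushed 3 mm or more.
- plunger (a joint): how far the turning piece is pushed down, m: 0 at rest, 0.007 with the gauge's shoulder on the valve block; a spring pushes it back up.
- valve (a joint): how far the turning piece is twisted clockwise seen from above, rad: 0 at rest, stop at 1.5. The gauge's lugs carry it round; it lags the gauge by up to 0.1 rad of free play. A spring turns it back with 0.03 N m at first and 0.15 N m at the stop.
- dish_a: flat round glass culture dish with brown agar, 80 mm across, 16 mm high, standing between the jar and the stand. Not to be moved. Origin: centre of its underside.
- dish_b: flat round glass culture dish with dark agar, 80 mm across, 16 mm high, at the back. Not to be moved. Origin: centre of its underside.
- dish_c: flat round glass culture dish with pale agar, 80 mm across, 16 mm high, at the back. Not to be moved. Origin: centre of its underside.
- pen: black marker pen, 14 x 125 x 12 mm, lying in front. Not to be moved. Origin: centre of its underside.
- tweezers: flat steel tweezers, 124 mm long, 6 mm thick, lying in front. Not to be moved. Origin: centre of its underside.
- reagent: amber glass jar with a black cap, 56 mm across, 100 mm high, at the back left. Not to be moved. Origin: centre of its underside.

How it is judged:
On the way, in this order (a step that is already met when the one before it is completed fails the run):
1. the gauge is pulled up out of the stand, its plug clear above the block (z of gauge in the frame of stand above 0.05 m and contact force between the fingers and gauge above 3 N), for 0.1 s.
2. the plug is pushed into the valve, not yet turned (value of joint plunger above 0.004 m and horizontal distance between gauge and valve_mouth below 0.005 m and angle between gauge's own z axis and vertical below 0.12 rad and value of joint valve below 0.3 rad), for 0.1 s.
3. the gauge is twisted a quarter turn clockwise while pressed in (value of joint plunger above 0.004 m and horizontal distance between gauge and valve_mouth below 0.005 m and angle between gauge's own z axis and vertical below 0.12 rad and z of gauge in the frame of valve_mouth below -0.014 m and value of joint valve above 1.2 rad), for 0.3 s.
At the end, for the whole second after the job is handed in: The gripper still holds the gauge (over 3 N), at rest, upright within 7 degrees and centred in the valve within 5 mm, pushed at least 4 mm into the spring (shoulder at most about 3 mm above the valve block, plug over 14 mm below the mouth), the turning piece twisted at least 1.2 rad (all of step 3 and contact force between the fingers and gauge above 3 N and linear speed of gauge below 0.02 m/s); the arm keeps its last pose, push and grip.
It fails at once if a bystander was disturbed (moved more than 30 mm) (distance of any of dish_a, dish_b, dish_c, pen, tweezers, reagent from where it was at the start of the episode above 0.03 m).
It also fails if it takes over 54 s, if anything falls off the work surface, if the arm or the gripper's body presses on something with over 40 N, if the wrist force passes 120 N, or if a joint passes its speed limit or range.

## Working session

There is one attempt and no reset: what is moved stays moved. The work goes in short steps, Python scripts to look and compute and a tool call to move; the robot and the scene stay as the last step left them, time stands still between calls to the robot, and variables do not carry over. Pictures are saved under pics/ and viewed, at most 10 in all, crops included, and the job is handed in when it is done.

```bash
ls; mkdir -p pics
```

Run:
```python
from station import manip
import cv2,numpy as np
for n in("scene","top"):
    s=manip.snapshot(n); cv2.imwrite(f"pics/{n}0.png",s["pixels"][:,:,::-1]); np.savez(f"{n}0.npz",**s)
    print(n,s["fov_y"],s["cx"],s["cy"],s["R"],s["t"],(s["range_z"]>0).mean())
print(manip.sense())
```

```text
pics
station.py
scene 55.609486618179766 261.28046220566915 195.90970043211877 [[ 0.61615653  0.78747915 -0.01509009]
 [ 0.60145151 -0.48279814 -0.63652339]
 [-0.50853437  0.38312209 -0.77110976]] [-0.40431927 -0.23145294  1.12090835] 0.9961700439453125
top 42.235089275256556 262.148647754712 187.39220068228585 [[-1.26230566e-02 -9.99917605e-01 -2.33264933e-03]
 [-9.90692962e-01  1.28227278e-02 -1.35510270e-01]
 [ 1.35529016e-01  6.00385470e-04 -9.90773196e-01]] [0.06458997 0.55384152 1.15253942] 0.9956868489583334
{'t': 0.1, 'q': array([-1.36250324e+00,  5.28398178e-01,  1.43376694e+00,  7.28898117e-06,
        1.18142989e+00, -1.78525569e-01]), 'qd': array([-1.00463545e-03, -4.87448111e-03, -2.85188735e-03, -1.52362968e-03,
       -5.26901419e-05, -2.88384640e-04]), 'tau': array([ 3.36682251e-04, -4.43304348e+01, -1.78585982e+01, -1.96875817e-04,
        3.86167463e-03, -8.66893171e-07]), 'tcp_pos': array([ 0.23566467, -0.57821409,  0.2524184 ]), 'tool_rot': array([ 9.81354422e-01,  1.92204307e-01, -1.15307878e-05, -1.00111642e-03]), 'force': array([-0.22540174,  0.99263282, -0.41099652]), 'ft_torque': array([ 0.01807452, -0.0103723 ,  0.01404076]), 'gripper_force': 0.0, 'finger_gap': 0.998447915326063}
```

View pics/scene0.png

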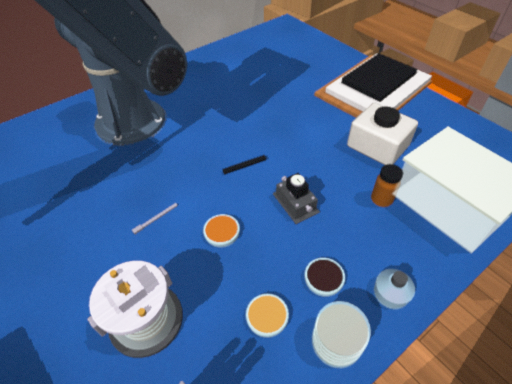

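View pics/top0.png

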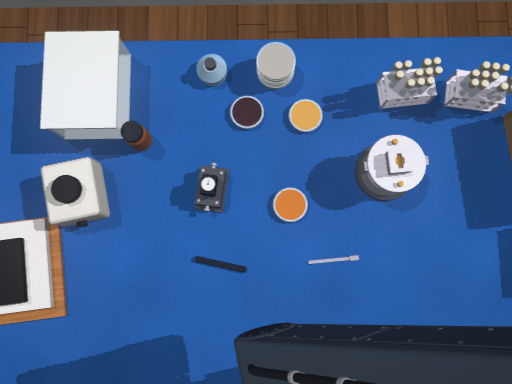

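The top view shows the stand and gauge at about (210,188), with the dial at (208,184). The jar lid is at (396,163), its valve block at (400,161), and dish_a at (290,205). In the scene view the gauge is at (297,185) and the valve block at about (130,290). I'll enlarge these four areas.

Create h.py:
```python
import numpy as np
def load(f): return dict(np.load(f))
def K(s):
    return 384/2/np.tan(np.radians(float(s["fov_y"]))/2)
def pts(s):  # per-pixel world points from depth
    f=K(s);v,u=np.mgrid[:384,:512];z=s["range_z"]
    c=np.stack([(u-s["cx"])/f*z,(v-s["cy"])/f*z,z],-1)
    return (c-s["t"])@s["R"]
def ray(s,u,v,h): # pixel -> world on plane z=h
    d=np.array([(u-s["cx"])/K(s),(v-s["cy"])/K(s),1])@s["R"]; o=-s["t"]@s["R"]
    return o+d*(h-o[2])/d[2]
def tri(s1,p1,s2,p2):
    A=[];b=[]
    for s,(u,v) in((s1,p1),(s2,p2)):
        d=np.array([(u-s["cx"])/K(s),(v-s["cy"])/K(s),1])@s["R"];d/=np.linalg.norm(d);o=-s["t"]@s["R"]
        P=np.eye(3)-np.outer(d,d);A.append(P);b.append(P@o)
    return np.linalg.lstsq(np.vstack(A),np.hstack(b),rcond=None)[0]
```

Run:
```python
from h import *
import cv2
T=load("top0.npz");S=load("scene0.npz")
def crop(s,x,y,w,h): return cv2.resize(s["pixels"][y:y+h,x:x+w,::-1],(400,300),interpolation=cv2.INTER_CUBIC)
a=np.hstack([crop(T,180,158,64,48),crop(T,350,130,100,75)])
b=np.hstack([crop(S,266,168,64,48),crop(S,80,252,100,75)])
cv2.imwrite("pics/crop0.png",np.vstack([a,b]))
for s,n in((T,'T'),(S,'S')):
    P=pts(s); np.set_printoptions(precision=3,suppress=True)
    for u,v in ([(208,184),(400,161),(390,160),(290,205)] if n=='T' else [(297,181),(125,288),(140,290)]): print(n,u,v,P[v,u])
```

```text
T 208 184 [0.557 0.181 0.09 ]
T 400 161 [ 0.596 -0.247  0.138]
T 390 160 [ 0.596 -0.223  0.147]
T 290 205 [ 0.514 -0.01   0.015]
S 297 181 [0.565 0.177 0.089]
S 125 288 [ 0.595 -0.244  0.138]
S 140 290 [ 0.62  -0.225  0.146]
```

View pics/crop0.png

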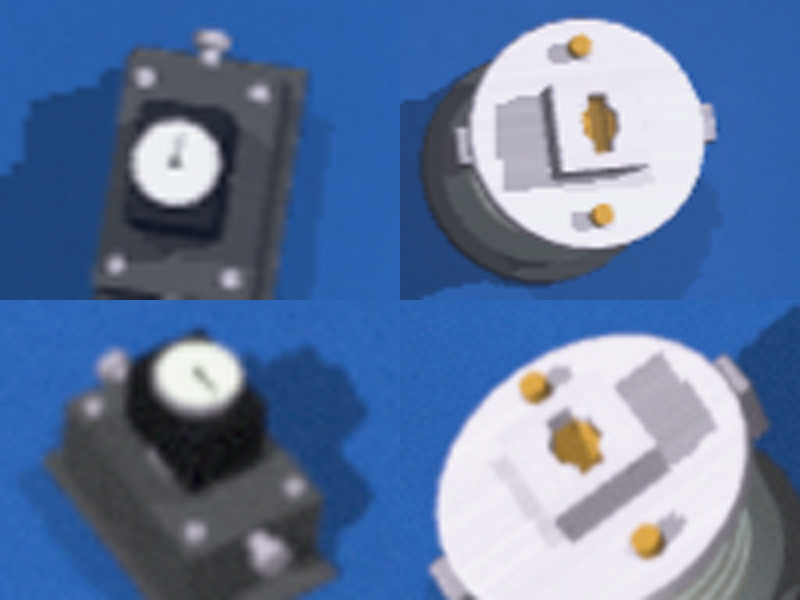

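The crops show the dial at top (208.2,183.6) and scene (297.7,180), and the mouth at top (400,161) and scene (124,288). The mouth's slot runs nearly along the image's vertical. Next I measure these with masks and from two views.

Create m.py:
```python
from h import *
import cv2
np.set_printoptions(precision=4,suppress=True)
T=load("top0.npz");S=load("scene0.npz")
def cen(s,box,fn):
    x,y,w,h=box;p=s["pixels"][y:y+h,x:x+w].astype(int);m=fn(p).astype(np.uint8)
    n,l,st,c=cv2.connectedComponentsWithStats(m);i=1+np.argmax(st[1:,4])
    cn=max(cv2.findContours((l==i).astype(np.uint8),0,2)[0],key=cv2.contourArea)
    vv,uu=np.nonzero(l==i);return (c[i]+[x,y]),st[i,4],np.c_[uu+x,vv+y]
white=lambda p:p.min(2)>140
gold=lambda p:(p[...,0]-p[...,2]>40)
hole=lambda p:(p.min(2)<150)
d1,a1,_=cen(T,(196,172,26,24),white);d2,a2,_=cen(S,(288,170,22,22),white)
print("dial",d1,a1,d2,a2,tri(T,d1,S,d2),ray(T,*d1,.087),ray(S,*d2,.087))
g1,b1,p1=cen(T,(391,150,18,22),hole);g2,b2,p2=cen(S,(114,278,20,20),hole)
print("mouth",g1,b1,g2,b2,tri(T,g1,S,g2),ray(T,*g1,.148),ray(S,*g2,.148))
for s,p in((T,p1),(S,p2)):
    w=np.array([ray(s,u,v,.148)[:2] for u,v in p]);c,sz,an=cv2.minAreaRect((w*1000).astype(np.float32))
    e,V=np.linalg.eigh(np.cov(w.T));print(" hole rect",c,sz,an,"pca",np.degrees(np.arctan2(V[1,1],V[0,1])),np.sqrt(e))
def rect(s,c,r,z0,z1,n):
    P=pts(s);m=(np.hypot(P[...,0]-c[0],P[...,1]-c[1])<r)&(P[...,2]>z0)&(P[...,2]<z1)
    w=P[m];print(n,len(w),w[:,2].mean(),cv2.minAreaRect((w[:,:2]*1000).astype(np.float32)))
for s in(T,S):
    rect(s,(.558,.18),.07,.040,.050,"stand");rect(s,(.558,.18),.045,.078,.094,"gauge top")
    rect(s,(.596,-.246),.04,.143,.154,"valve block")
P=pts(T);m=(np.hypot(P[...,0]-.596,P[...,1]+.246)<.1)&(abs(P[...,2]-.122)<.004)
print("lid",cv2.minEnclosingCircle((P[m][:,:2]*1000).astype(np.float32)))
```

```bash
python3 m.py
```

```text
dial [207.5973 183.5436] 149 [297.15  179.675] 120 [0.5588 0.183  0.0845] [0.5584 0.1827 0.087 ] [0.5604 0.1815 0.087 ]
mouth [399.5843 160.3708] 89 [123.3037 287.2222] 135 [ 0.596  -0.245   0.1439] [ 0.5953 -0.2436  0.148 ] [ 0.5986 -0.2449  0.148 ]
 hole rect (594.9824829101562, -244.53810119628906) (17.45758628845215, 29.064842224121094) 87.18854522705078 pca -176.44946933453656 [0.0044 0.008 ]
 hole rect (598.2635498046875, -245.02989196777344) (29.403697967529297, 17.35859489440918) 11.773845672607422 pca -171.6564814320432 [0.0044 0.0076]
stand 644 0.044549728239664785 ((557.94091796875, 181.486328125), (60.573944091796875, 115.82009887695312), 81.56840515136719)
gauge top 281 0.08489005421374292 ((557.89208984375, 181.74859619140625), (33.94455337524414, 46.057579040527344), 79.9012222290039)
valve block 417 0.14743518021045435 ((595.0321044921875, -244.16143798828125), (50.36250305175781, 49.48714065551758), 4.6264262199401855)
stand 481 0.04555047457339045 ((560.3483276367188, 182.18896484375), (61.701629638671875, 116.62286376953125), 81.40055084228516)
gauge top 251 0.08552723143237627 ((560.832763671875, 181.5367431640625), (34.3364143371582, 47.91304016113281), 80.24151611328125)
valve block 714 0.1481124687593979 ((597.7403564453125, -244.04905700683594), (51.84553527832031, 48.00741195678711), 4.8362932205200195)
lid ((592.16455078125, -243.50119018554688), 71.81807708740234)
```

Create go.py:
```python
# usage: go.py x y z yawdeg -> shift and turn in the current tool axes
import sys,numpy as np
from scipy.spatial.transform import Rotation as R
from station import manip
s=manip.sense();r=R.from_quat(s["tool_rot"]);M=r.as_matrix()
x,y,z,a=map(float,sys.argv[1:]);yaw=np.arctan2(M[1,0],M[0,0])
d=M.T@(np.array([x,y,z])-s["tcp_pos"]);t=-((np.radians(a)-yaw+np.pi)%(2*np.pi)-np.pi)
print("shift",d.round(4),"turn",round(t,4),"| yaw",np.degrees(yaw).round(2),"tilt",np.degrees(np.arccos(-M[2,2])).round(2),"pos",s["tcp_pos"].round(4),"q",s["q"].round(3),"F",s["force"].round(2),"t",s["t"])
```

```bash
python3 go.py .559 .182 .15 171
```

```text
shift [ 0.5862 -0.5819  0.1038] turn -2.5977 | yaw 22.16 tilt 0.11 pos [ 0.2357 -0.5782  0.2524] q [-1.363  0.528  1.434  0.     1.181 -0.179] F [-0.23  0.99 -0.41] t 0.1
```

Request:
tcp_steps(offsets=[0.03,-0.03,0,-0.15,1,0.06,-0.06,0,-0.3,1,0.09,-0.09,0,-0.45,1,0.12,-0.12,0,-0.6,1,0.15,-0.15,0,-0.75,1,0.18,-0.18,0,-0.9,1,0.21,-0.21,0,-1.05,1,0.24,-0.24,0,-1.2,1,0.27,-0.27,0,-1.35,1,0.3,-0.3,0,-1.5,1,0.34,-0.34,0,-1.65,1,0.37,-0.37,0,-1.8,1,0.4,-0.4,0,-1.95,1,0.44,-0.44,0,-2.1,1,0.47,-0.47,0,-2.25,1,0.5,-0.5,0.02,-2.4,1,0.54,-0.54,0.04,-2.55,1,0.57,-0.57,0.07,-2.598,1,0.586,-0.582,0.1,-2.598,1,0.586,-0.582,0.104,-2.598,1])

```text
t: 2.1
tcp_pos: [0.5573, 0.1842, 0.1441]
tool_rot: [0.076, 0.997, -0.0, -0.004]
force: [-1.2, -0.8, -0.4]
finger_gap: 1.0
gripper_force: 0.0
```

```bash
python3 go.py .559 .182 .071 171
```

```text
shift [-0.0025 -0.0018  0.0731] turn 0.0043 | yaw 171.24 tilt 0.43 pos [0.5573 0.1842 0.1441] q [ 1.29e-01  6.22e-01  1.62e+00  1.00e-03  9.06e-01 -1.29e+00] F [-1.22 -0.81 -0.39] t 2.1
```

Request:
tcp_steps(offsets=[0,0,0,0,1,0,0,0,0,1,0,0,0,0,1], quiet=true)

```text
ok
```

```bash
python3 go.py .559 .182 .071 171
```

Run:
```python
from station import manip
import cv2,numpy as np
o=[]
for n,b in(("scene",(230,100,144,108)),("top",(150,120,144,108))):
    s=manip.snapshot(n);x,y,w,h=b;o.append(cv2.resize(s["pixels"][y:y+h,x:x+w,::-1],(400,300),interpolation=cv2.INTER_CUBIC))
cv2.imwrite("pics/pre.png",np.hstack(o))
```

```text
shift [0.0009 0.0017 0.0799] turn -0.0013 | yaw 170.92 tilt 0.14 pos [0.5595 0.1802 0.1509] q [ 0.122  0.611  1.62  -0.     0.908 -1.291] F [ 0.05 -0.09  0.08] t 2.4
```

View pics/pre.png

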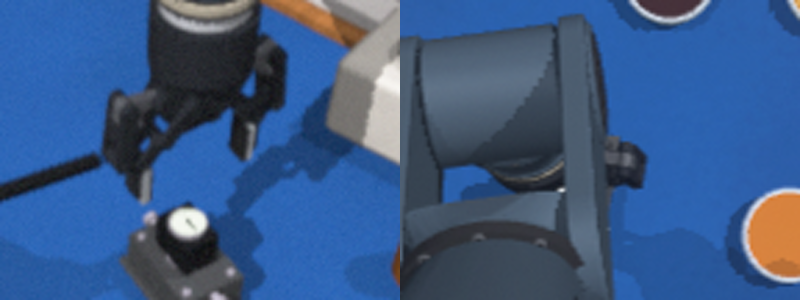

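The open jaws hang above the gauge and straddle its narrow sides, with the dial at crop pixel (188,222). I'll descend and close.

Request:
tcp_steps(offsets=[0.001,0.002,0.03,0,1,0.001,0.002,0.055,0,1,0.001,0.002,0.07,0,1,0.001,0.002,0.08,0,1,0.001,0.002,0.08,0,1,0.001,0.002,0.08,0,1,0.001,0.002,0.08,0,1], force=80)

```text
t: 3.2
tcp_pos: [0.5591, 0.1835, 0.0704]
tool_rot: [0.078, 0.997, 0.0, 0.001]
force: [0.8, 0.3, -0.0]
finger_gap: 0.994
gripper_force: 0.0
```

```bash
python3 go.py .559 .182 .071 171
```

```text
shift [-0.0001 -0.0015 -0.0006] turn 0.0002 | yaw 171.01 tilt 0.12 pos [0.5591 0.1835 0.0704] q [ 0.127  0.736  1.658  0.     0.745 -1.287] F [ 0.75  0.26 -0.01] t 3.2
```

Request:
tcp_steps(offsets=[0,0,0,0,0,0,0,0,0,0,0,0,0,0,0,0,0,0,0,0,0,0,0,0,0,0,0,0,0,0,0,0,0,0,0,0,0,0,0,0], force=80)

```text
t: 4.0
tcp_pos: [0.5586, 0.1834, 0.0698]
tool_rot: [0.078, 0.997, 0.0, 0.0]
force: [-0.7, -0.1, 5.6]
finger_gap: 0.391
gripper_force: 79.6
```

```bash
python3 go.py .559 .182 .071 171
```

```text
shift [-0.0007 -0.0013 -0.0012] turn 0.0003 | yaw 171.02 tilt 0.04 pos [0.5586 0.1834 0.0698] q [ 0.127  0.737  1.659 -0.     0.745 -1.287] F [-0.69 -0.14  5.59] t 4.0
```

Request:
tcp_steps(offsets=[0,0,-0.005,0,0,0,0,-0.01,0,0,0,0,-0.015,0,0,0,0,-0.02,0,0,0,0,-0.025,0,0,0,0,-0.03,0,0,0,0,-0.04,0,0,0,0,-0.06,0,0,0,0,-0.09,0,0,0,0,-0.12,0,0,0,0,-0.15,0,0,0,0,-0.17,0,0,0,0,-0.17,0,0,0,0,-0.17,0,0], force=80)

```text
t: 5.4
tcp_pos: [0.5578, 0.1834, 0.2395]
tool_rot: [0.078, 0.997, 0.0, 0.0]
force: [-0.6, 0.4, -2.3]
finger_gap: 0.389
gripper_force: 81.5
```

```bash
python3 go.py .596 -.243 .24 184.7
```

Run:
```python
from station import manip
import cv2
s=manip.snapshot("scene");cv2.imwrite("pics/lift.png",cv2.resize(s["pixels"][60:240,180:420,::-1],(720,540),interpolation=cv2.INTER_CUBIC))
```

```text
shift [-0.1043 -0.4152 -0.0005] turn -0.2388 | yaw 171.02 tilt 0.01 pos [0.5578 0.1834 0.2395] q [ 0.127  0.493  1.545  0.     1.104 -1.287] F [-0.58  0.35 -2.29] t 5.4
```

View pics/lift.png

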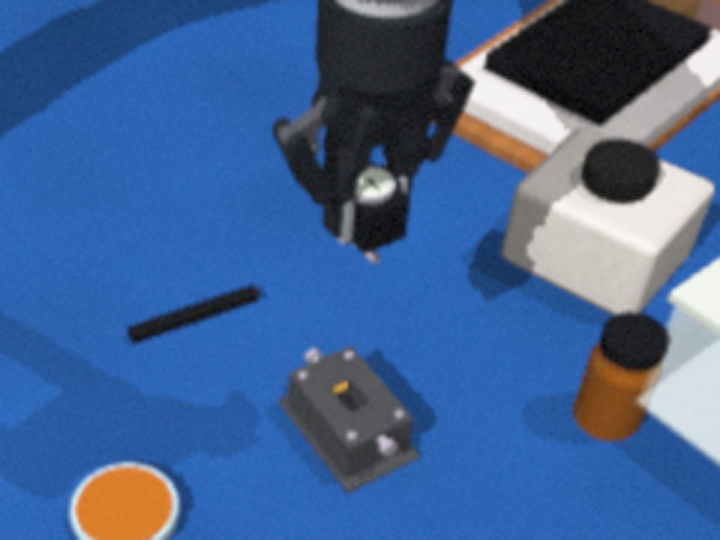

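The gauge is out and held upright (dial at (375,182), lug at (372,258)). The stand's slot at (345,392) is empty. I'll carry it over the jar and descend partway.

Request:
tcp_steps(offsets=[-0.01,-0.04,0,-0.03,0,-0.02,-0.08,0,-0.06,0,-0.03,-0.12,0,-0.09,0,-0.04,-0.16,0,-0.12,0,-0.05,-0.2,0,-0.15,0,-0.06,-0.24,0,-0.18,0,-0.07,-0.28,0,-0.21,0,-0.08,-0.32,0,-0.239,0,-0.09,-0.36,0,-0.239,0,-0.1,-0.395,0,-0.239,0,-0.104,-0.415,0,-0.239,0,-0.104,-0.415,0.02,-0.239,0,-0.104,-0.415,0.03,-0.239,0,-0.104,-0.415,0.03,-0.239,0,-0.104,-0.415,0.03,-0.239,0], force=80)

```text
t: 6.95
tcp_pos: [0.5959, -0.2415, 0.2087]
tool_rot: [-0.042, 0.999, 0.001, -0.001]
force: [-0.2, -0.3, -0.8]
finger_gap: 0.384
gripper_force: 81.4
```

```bash
python3 go.py .5958 -.2427 .205 184.7;  python3 - <<'E'
from station import manip
import cv2,numpy as np
o=[]
for n,b in(("scene",(70,200,120,120)),("top",(340,100,120,120))):
    s=manip.snapshot(n);np.savez(n+"1.npz",**s);x,y,w,h=b;o.append(cv2.resize(s["pixels"][y:y+h,x:x+w,::-1],(400,400),interpolation=cv2.INTER_CUBIC))
cv2.imwrite("pics/over.png",np.hstack(o))
E
```

```text
shift [ 0.0002 -0.0012  0.0037] turn 0.0014 | yaw -175.22 tilt 0.12 pos [ 0.5959 -0.2415  0.2087] q [-0.559  0.602  1.427  0.     1.115 -2.213] F [-0.19 -0.31 -0.85] t 6.95
```

View pics/over.png

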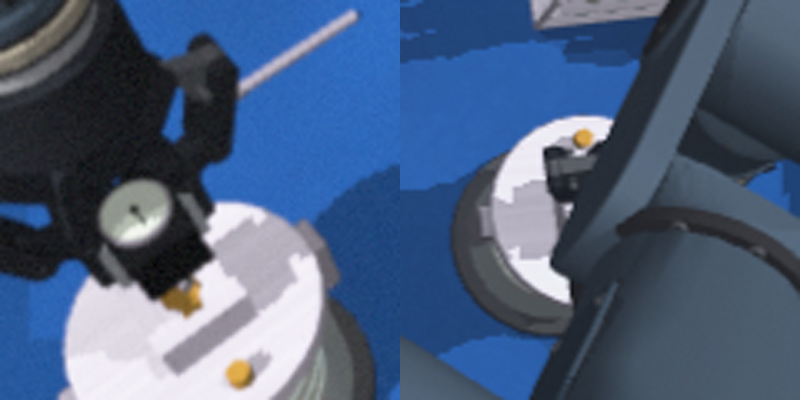

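In the scene view the dial is at crop (136,213), with the gold mouth just beneath at (183,297). I can compare the dial with the mouth in this same camera.

Run:
```python
from m import *
S1=load("scene1.npz")
for th in(100,120,140):
    d,a,p=cen(S1,(95,250,32,28),lambda p:p.min(2)>th)
    m=np.zeros((384,512),np.uint8);m[p[:,1],p[:,0]]=1
    c=max(cv2.findContours(m,0,2)[0],key=cv2.contourArea);e=cv2.fitEllipse(c)
    print(th,d,a,e[0],e[1],ray(S1,*d,.2257),ray(S1,*e[0],.2257),"mouth",ray(S,*g2,.148))
```

```bash
python3 go.py .5958 -.2427 .205 184.7
```

```text
dial [207.5973 183.5436] 149 [297.15  179.675] 120 [0.5588 0.183  0.0845] [0.5584 0.1827 0.087 ] [0.5604 0.1815 0.087 ]
mouth [399.5843 160.3708] 89 [123.3037 287.2222] 135 [ 0.596  -0.245   0.1439] [ 0.5953 -0.2436  0.148 ] [ 0.5986 -0.2449  0.148 ]
 hole rect (594.9824829101562, -244.53810119628906) (17.45758628845215, 29.064842224121094) 87.18854522705078 pca -176.44946933453656 [0.0044 0.008 ]
 hole rect (598.2635498046875, -245.02989196777344) (29.403697967529297, 17.35859489440918) 11.773845672607422 pca -171.6564814320432 [0.0044 0.0076]
stand 644 0.044549728239664785 ((557.94091796875, 181.486328125), (60.573944091796875, 115.82009887695312), 81.56840515136719)
gauge top 281 0.08489005421374292 ((557.89208984375, 181.74859619140625), (33.94455337524414, 46.057579040527344), 79.9012222290039)
valve block 417 0.14743518021045435 ((595.0321044921875, -244.16143798828125), (50.36250305175781, 49.48714065551758), 4.6264262199401855)
stand 481 0.04555047457339045 ((560.3483276367188, 182.18896484375), (61.701629638671875, 116.62286376953125), 81.40055084228516)
gauge top 251 0.0855
[... 358 characters left out ...]
39, 263.5037841796875) (17.22011375427246, 21.667787551879883) [ 0.5997 -0.2412  0.2257] [ 0.5996 -0.2413  0.2257] mouth [ 0.5986 -0.2449  0.148 ]
120 [110.2674 263.4835] 273 (110.20631408691406, 263.59228515625) (16.395858764648438, 20.765666961669922) [ 0.5998 -0.241   0.2257] [ 0.5999 -0.2411  0.2257] mouth [ 0.5986 -0.2449  0.148 ]
140 [110.7927 264.4611] 193 (110.4906997680664, 263.931396484375) (15.19767951965332, 17.647043228149414) [ 0.6019 -0.241   0.2257] [ 0.6007 -0.241   0.2257] mouth [ 0.5986 -0.2449  0.148 ]
shift [ 0.0009 -0.0006  0.0049] turn 0.0014 | yaw -175.22 tilt 0.05 pos [ 0.5967 -0.242   0.2099] q [-0.559  0.601  1.425  0.     1.115 -2.213] F [-0.19 -0.37 -1.04] t 7.05
```

Request:
tcp_steps(offsets=[0.0013,-0.0015,0.005,0,0,0.0013,-0.0015,0.01,0,0,0.0013,-0.0015,0.014,0,0,0.0013,-0.0015,0.018,0,0,0.0013,-0.0015,0.021,0,0,0.0013,-0.0015,0.024,0,0,0.0013,-0.0015,0.024,0,0,0.0013,-0.0015,0.024,0,0], force=80)

```text
t: 7.85
tcp_pos: [0.5951, -0.2444, 0.1853]
tool_rot: [-0.041, 0.999, 0.0, -0.0]
force: [-1.1, 0.3, -2.4]
finger_gap: 0.385
gripper_force: 81.4
```

```bash
python3 go.py .5955 -.2436 .173 184.7
```

```text
shift [-0.0005  0.0007  0.0123] turn 0.0002 | yaw -175.29 tilt 0.0 pos [ 0.5951 -0.2444  0.1853] q [-0.563  0.63   1.447 -0.     1.065 -2.216] F [-1.11  0.3  -2.38] t 7.85
```

The plug tip is about 6 mm below the mouth's top with no contact force, so it has entered. Next I press it in.

Request:
tcp_steps(offsets=[0,0,0.003,0,0,0,0,0.005,0,0,0,0,0.007,0,0,0,0,0.009,0,0,0,0,0.011,0,0,0,0,0.012,0,0,0,0,0.012,0,0,0,0,0.012,0,0], force=80)

```text
t: 8.65
tcp_pos: [0.5953, -0.2447, 0.174]
tool_rot: [-0.041, 0.999, -0.0, 0.0]
force: [-1.7, -0.5, 5.2]
finger_gap: 0.39
gripper_force: 81.9
```

```bash
python3 go.py .5955 -.2436 .173 184.7
```

```text
shift [-0.0003  0.0011  0.001 ] turn 0.0002 | yaw -175.29 tilt 0.07 pos [ 0.5953 -0.2447  0.174 ] q [-0.563  0.644  1.455 -0.     1.041 -2.216] F [-1.75 -0.49  5.15] t 8.65
```

Request:
tcp_steps(offsets=[0,0,0.001,0,0,0,0,0.0015,0,0,0,0,0.0015,0,0,0,0,0.0015,0.1,0,0,0,0.0015,0.2,0,0,0,0.0015,0.3,0], force=80)

```text
t: 9.25
tcp_pos: [0.5955, -0.2447, 0.1728]
tool_rot: [0.111, 0.994, -0.0, 0.001]
force: [-1.4, 0.2, 7.0]
finger_gap: 0.388
gripper_force: 82.5
```

```bash
python3 go.py .5955 -.2436 .173 184.7
```

```text
shift [ 0.0003  0.0011 -0.0002] turn -0.3037 | yaw 167.3 tilt 0.11 pos [ 0.5955 -0.2447  0.1728] q [-0.563  0.645  1.456 -0.     1.039 -1.912] F [-1.37  0.17  7.02] t 9.25
```

Request:
tcp_steps(offsets=[0,0,0,0.1,0,0,0,0,0.2,0,0,0,0,0.3,0,0,0,0,0.4,0,0,0,0,0.5,0,0,0,0,0.6,0,0,0,0,0.7,0,0,0,0,0.8,0,0,0,0,0.9,0,0,0,0,1,0,0,0,0,1.1,0,0,0,0,1.17,0,0,0,0,1.17,0,0,0,0,1.17,0,0,0,0,1.17,0], force=80)

```text
t: 10.75
tcp_pos: [0.5966, -0.2438, 0.1729]
tool_rot: [0.639, 0.769, 0.001, 0.001]
force: [0.7, 1.8, 6.1]
finger_gap: 0.387
gripper_force: 82.4
```

```bash
python3 go.py .5955 -.2436 .173 101
```

Run:
```python
from station import manip
import cv2
print(manip.sense()["ft_torque"])
s=manip.snapshot("scene");cv2.imwrite("pics/turn.png",cv2.resize(s["pixels"][220:360,50:230,::-1],(720,560),interpolation=cv2.INTER_CUBIC))
```

```text
shift [ 0.0004 -0.001  -0.0001] turn -0.0087 | yaw 100.5 tilt 0.22 pos [ 0.5966 -0.2438  0.1729] q [-0.562  0.645  1.456  0.002  1.038 -0.747] F [0.69 1.83 6.14] t 10.75
[ 0.39784649 -0.21137727  0.1396216 ]
```

View pics/turn.png

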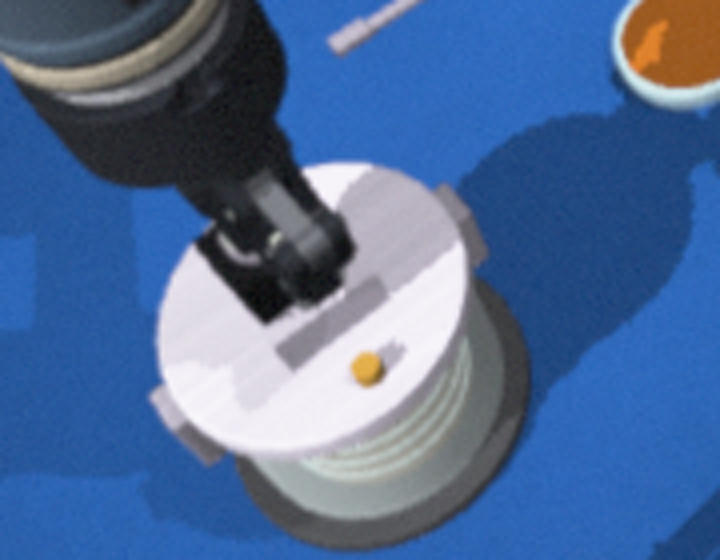

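The gauge is seated and turned about 84°, its block at (265,285). The measured twist torque of about 0.14 N m matches the spring near the stop, and the press is about 8 N. I'll add a small extra turn, hold, and hand in.

Request:
tcp_steps(offsets=[0,0,0.0005,0.03,0,0,0,0.0005,0.03,0,0,0,0.0005,0.03,0,0,0,0.0005,0.03,0,0,0,0.0005,0.03,0,0,0,0.0005,0.03,0], force=80)

```text
t: 11.4
tcp_pos: [0.5967, -0.2439, 0.1729]
tool_rot: [0.651, 0.759, 0.001, 0.002]
force: [1.5, 1.9, 8.1]
finger_gap: 0.391
gripper_force: 82.7
```

```bash
python3 -c "
from station import manip
s=manip.sense();print(s['tcp_pos'],s['force'],s['ft_torque'],abs(s['qd']).max())
print(manip.sign_off())"
```

```text
[ 0.5966585  -0.24386539  0.17286552] [1.52950365 1.93410879 8.06691402] [ 0.43743682 -0.14573178  0.13357002] 0.001606861111102012
the job is handed in; nothing more can be done
None
```

I handed the job in at 11.4 s with the gripper still holding the gauge (about 80 N grip), pressed fully into the valve and turned about 1.5 rad clockwise; no pass/fail verdict was returned, and the plunger and valve travel are inferred from arm height, push force and twist torque.

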